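Roll the instrument case to the end stop and weigh it

ROBOT

A 6-joint arm with a two-finger parallel gripper is mounted at the origin on the work surface. World frame = base frame: x ahead of the robot, y to its left, z up, the work surface at z = 0. Lengths are in m, angles in degrees, forces in N, time in s.
With the tool pointing down it reaches from about 0.35 to 0.875 m from the base axis. Payload 4.2 kg.
Tool frame: the origin (TCP) lies at the very end of the fingers, on their centre line; the grasp point (between the pads) lies 19 mm behind it; z points along the fingers, y is the line along which they close (so a half turn about z gives the same grasp; the last joint's range is limited). The gripper opens to 87 mm and grips with 3 to 60 N. Pads are 19 mm wide; open, the fingers measure 117 mm over their backs; the gripper's body (75 mm by 190 mm) begins 51 mm behind the grasp point.
Start: joints at [83.171, 22.042, 0.453, 0, -68.411, -14.817], TCP at [0.231, 0.581, 0.223] pointing down, gripper open.
Joint ranges: [-179.83, 179.83], [-69.29, 118.12], [-61.27, 80.66], [-181.25, 117.63], [-171.15, -9.14], [-177.46, 177.46]. Speed limits (degrees/s): [159.86, 159.86, 180, 180, 180, 180].

INTERFACE

Orientations are given as a 3x3 rotation matrix whose columns are the frame's x, y, z axes.
In Python, from station import monitor, cams, ticket gives the robot as it stands.
- The arm moves only by the tool drive_tool, never from a script. Its argument "moves" is a list of rows, each an object with "delta_pos": the shift along the tool's x, y, z in mm, a list of three; "turn": the turn about the tool's z in rad; "claw": the opening, from 0 (shut) to 1 (fully open). A call has 1 to 12 rows; each row shifts and turns the commanded pose from where the row before left it, along the tool's axes as they then stand; what a row does not reach is not made up. A row lasts 1/8 s, in which the tool goes at most 62.5 mm and 10.7 degrees, less where a joint would pass 70% of its speed; a pose out of reach is approached as far as the arm can. A call is refused whole if a number of a shift passes 62.5 or a number of a turn 0.188, either way. A call with a gripper value outside its range is refused whole. The fingers move at their own pace and stop on an object; the grip force is fixed at half the most. Time passes only in rows, so rows that do not move let the fingers close. It gives the time, the measured TCP pose, the force, the opening and the grip force at its end, in the units of the state.
- monitor.sense(): the state, without advancing time (a new reading comes with each control period).
- cams.capture(name): name is "scene" or "top" or "wrist"; returns a dict with "color" (384x512x3 uint8, red, green, blue), "range_z" (384x512 float32, m along the optical axis (not along the pixel's ray), 0 where there is no reading), "vertical_fov" (degrees; the focal length in pixels is half the picture's height over the tangent of half this angle, whatever the lens; pixels are square), "cx", "cy" (the principal point, pixels), "dist" ([k1, k2, p1, p2, k3] as OpenCV has them; the pictures are not rectified), "extrinsics" (4x4, takes a point from camera to world coordinates). Camera axes: x right, y down, z forward; pixel columns grow to the right and rows downward; lengths in m; the calibration is good to about 2 mm. A picture is of the moment at which its call begins.
- ticket.finish_job(): hands the job in; it is judged then, once.
The state is a dict: "time_s": time; "joints": joint angles; "joint_velocities": joint speeds; "effort": joint torques, N m; "tcp_pos": TCP position; "ee_rot": TCP orientation; "wrist_force": force on the tool from outside, world axes, zero at the start; "moment": the same for the moment, N m; "gripper_width": opening from 0.0 (shut) to 1.0 (fully open); "gripper_force": force on a finger pad.
Only numpy, scipy, OpenCV 4.12 (cv2) and the standard library are available. Lean on these libraries where they do the work, as an engineer would, in place of code of your own. Each camera call takes 0.05 s, during which the arm holds its last target. There are 200 camera calls.

TASK

An instrument case with a handle stands on the free rollers of the roller track. Roll it along the track, keeping it down on the rollers, until it rests fully against the end stop; then lift it off by its handle and set it down gently, upright, in the middle of the bench scale's pan with its long side along the pan's long side, and let go. Never drop, throw or tip the case, and leave the other things on the bench where they are.

Things in the scene. Friction and masses are not known exactly. Their poses are not given: they have to be found in the camera images.
- case: Wooden instrument case with brass corners, 140 (its x) x 84 (its y) x 70 mm high, about 0.6 kg, with a dark steel bar handle on the lid. Origin: centre of its underside; z up. It starts on the rollers with its x axis within about 3 degrees of the track's x; the two ends are alike.
- case_handle (a point): Centre of the case's handle bar, 108 mm above the case's underside, on its centre line. The bar is 104 mm long (along the case's x), 16 mm wide (y) and 16 mm high, with free space of 30 mm between it and the lid; two posts, 14 mm square, carry it at x = +-45 mm.
- track: Level aluminium roller track, fixed, 440 (its x) x 112 mm (142 over feet). Origin: on the bench under its middle; x points to the end stop. Twelve easy free steel rollers (a pushed case coasts), 22 mm thick, 35 mm apart, tops 60 mm above the bench. Side plates 100 mm apart inside, 10 mm above the roller tops. The end opposite the stop is open.
- stop_face (a point): Middle of the end stop's inner face at roller-top height, 205 mm from the track's origin along its x, axes as the track's. The stop is a fixed dark steel plate, 112 mm wide, reaching 40 mm above the roller tops. With the case home against it, the case's origin is 70 mm short of this point.
- scale: Bench scale, fixed, grey base 200 (its x) x 185 mm, with a flat steel pan on top and a display panel on the side of its +y. Origin: on the bench under the middle of the pan; x along the pan's long side, z up. Nothing stands above the pan.
- pan (a point): Centre of the pan's upper face, 45 mm above the bench, axes as the scale's. The pan is rigid, 200 (x) x 130 mm (y).
- tray: Low open steel tray, 190 (its x) x 130 x 28 mm high, fixed; it and the scale stand at the left and the right of the robot side of the track, either way round. Origin: centre of its underside.
- roll: Loose brass rod lying in the tray, 26 mm in diameter, 90 mm long. Bystander. Origin: underside at mid length.
- weight: Loose brass weight with a knob, 48 mm in diameter, 66 mm high, standing between scale and tray. Bystander. Origin: centre of its underside.
- plaincase: Loose wooden case without a handle, 150 x 100 x 60 mm, on the bench to the right of the track. Bystander. Origin: centre of its underside.
- mug: Loose white mug, 80 mm in diameter, 90 mm high, to the left of the track. Bystander. Origin: centre of its underside.
- driver: Loose screwdriver, 190 mm long, lying to the left, nearer the robot than the mug. Bystander. Origin: underside, near its middle.
- jar: Loose glass jar, 70 mm in diameter, 100 mm high, to the right, nearer the robot than the plain case. Bystander. Origin: centre of its underside.
Not all that is in view belongs to the job. Leave any purple look-alike of the case alone.

How it is judged (in metres and radians):
On the way, in this order (a step that is already met when the one before it is completed fails the run):
1. the case stands on the rollers with its end within 5 mm of the end stop, for 0.2 s (x of case in the frame of stop_face between -0.075 and -0.06 m and y of case in the frame of stop_face between -0.02 and 0.02 m and z of case in the frame of stop_face between -0.006 and 0.006 m), for 0.2 s.
2. the case, held in the fingers, is lifted more than 30 mm off the rollers (z of case in the frame of stop_face above 0.03 m and contact force between the fingers and case above 1 N), for 0.1 s.
At the end, for the whole second after the job is handed in: The case stands upright (within 3 degrees) and at rest on the pan, its centre within 25 mm of the pan's centre along each pan axis, its long side within 0.2 rad of the pan's long side (x of case in the frame of pan between -0.025 and 0.025 m and y of case in the frame of pan between -0.025 and 0.025 m and z of case in the frame of pan between -0.006 and 0.006 m and angle between the x axis of case and the x axis of scale, either way round below 0.2 rad and angle between case's own z axis and vertical below 0.06 rad and linear speed of case below 0.02 m/s); the robot touches nothing.
It fails at once if the case is lifted off the rollers over the track while more than 30 mm short of the end stop (x of case in the frame of stop_face between -0.5 and -0.1 m and y of case in the frame of stop_face between -0.05 and 0.05 m and z of case in the frame of stop_face between 0.012 and 0.04 m).
It fails at once if the case moves faster than 0.45 m/s while not touched by the fingers (thrown, or dropped from more than about 10 mm) (linear speed of case above 0.45 m/s and contact force between the fingers and case below 0.2 N).
It fails at once if the case is tipped by more than 30 degrees (angle between case's own z axis and vertical above 0.52 rad).
It fails at once if a bystander is moved by more than 30 mm (distance of any of weight, plaincase, mug, driver, jar, roll from where it was at the start of the episode above 0.03 m).
It also fails if it takes over 46 s, if anything falls off the work surface, if the arm or the gripper's body presses on something with over 40 N, if the wrist force passes 120 N, or if a joint passes its speed limit or range.

## Working session

There is one attempt and no reset: what is moved stays moved. The work goes in short steps, Python scripts to look and compute and a tool call to move; the robot and the scene stay as the last step left them, time stands still between calls to the robot, and variables do not carry over. Pictures are saved under pics/ and viewed, at most 10 in all, crops included, and the job is handed in when it is done.

Besides the shell and the picture viewer there is one more tool, called after "Request:" as name(argument=value, ...) on one line, values as JSON. drive_tool: Moves the arm, as the interface text tells. Its arguments: {"type":"object","properties":{"moves":{"type":"array","items":{"type":"object","properties":{"delta_pos":{"type":"array","items":{"type":"number"}},"turn":{"type":"number"},"claw":{"type":"number"}}}}},"required":["moves"]}

```bash
mkdir -p pics
cat > h.py <<'E'
import numpy as np, cv2
from station import monitor, cams, ticket
def cloud(c):
    h,w=c["range_z"].shape; f=h/2/np.tan(np.radians(c["vertical_fov"])/2)
    K=np.array([[f,0,c["cx"]],[0,f,c["cy"]],[0,0,1]])
    u,v=np.meshgrid(np.arange(w),np.arange(h))
    p=cv2.undistortPoints(np.stack([u,v],-1).reshape(-1,1,2).astype(np.float64),K,np.array(c["dist"],float)).reshape(h,w,2)
    z=c["range_z"]; P=np.dstack([p[...,0]*z,p[...,1]*z,z]); E=np.array(c["extrinsics"])
    P=P@E[:3,:3].T+E[:3,3]; P[z==0]=np.nan
    return P
E
python3 - <<'E'
from h import *
s=monitor.sense(); print(s["time_s"],s["tcp_pos"],np.round(s["ee_rot"],3),s["gripper_width"])
a=cams.capture("scene");b=cams.capture("top")
np.savez("c0.npz",sc=cloud(a),tp=cloud(b),a=a["color"],b=b["color"])
for n,c in(("scene0",a),("top0",b)): cv2.imwrite(f"pics/{n}.png",c["color"][...,::-1]); print(np.round(c["extrinsics"],3))
E
```

```text
0.0 [0.23030296 0.580377   0.22145841] [[ 0.929 -0.369 -0.001]
 [-0.369 -0.929 -0.002]
 [ 0.     0.002 -1.   ]] 1.0000859469805796
[[ 0.626  0.67  -0.4    0.982]
 [ 0.78  -0.545  0.308 -0.404]
 [-0.012 -0.504 -0.863  1.245]
 [ 0.     0.     0.     1.   ]]
[[-0.019 -0.995  0.102  0.259]
 [-1.     0.02   0.009 -0.017]
 [-0.011 -0.102 -0.995  1.933]
 [ 0.     0.     0.     1.   ]]
```

View pics/top0.png

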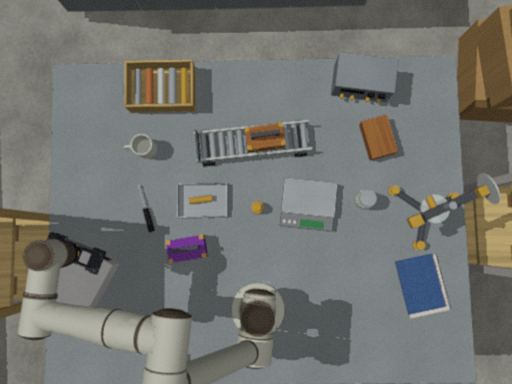

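View pics/scene0.png

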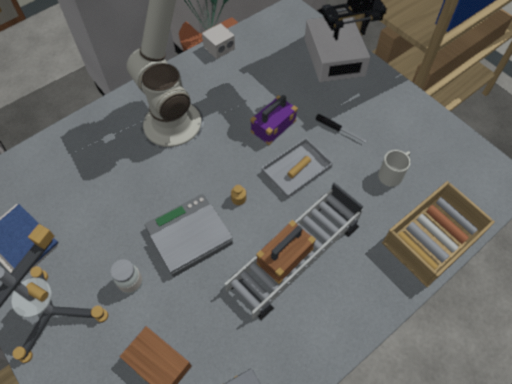

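Top view: the wooden case with a dark bar handle is on the track at (266,137), and the purple look-alike is off the track at (186,249). The handle-less plain case is at (378,138). The brown one on the rollers fits the description. The dark stop is at the left end, about (200,147); the scale is at (309,203). I'll confirm with a crop and measure.

Run:
```python
from h import *
d=np.load("c0.npz"); tp,sc,b,a=d["tp"],d["sc"],d["b"],d["a"]
cv2.imwrite("pics/crop1.png",np.hstack([cv2.resize(a[175:315,215:370,::-1],(440,400)),cv2.resize(b[105:240,180:350,::-1],(360,400*360//440))if 0 else cv2.resize(b[110:240,190:350,::-1],(360,400))]))
def box(P,m,n):
    q=P[m]; r=cv2.minAreaRect(q[:,:2].astype(np.float32)*1000); print(n,len(q),"rect",np.round(r[0],1),np.round(r[1],1),round(r[2],1),"z",np.round(np.nanmedian(q[:,2]),4))
def reg(sh,v0,v1,u0,u1):
    m=np.zeros(sh,bool); m[v0:v1,u0:u1]=1; return m
def big(m):
    n,l,s,_=cv2.connectedComponentsWithStats(m.astype(np.uint8)); return l==1+np.argmax(s[1:,4])
for nm,P,ct,cs in(("top",tp,(110,165,190,325),(165,240,270,350)),("scene",sc,(170,330,210,380),(185,285,135,245))):
    z=P[...,2]; g=reg(z.shape,*ct); s=reg(z.shape,*cs)
    box(P,big(g&(z>.16)&(z<.185)),nm+" handle")
    box(P,big(g&(z>.12)&(z<.145)),nm+" lid")
    lo=big(g&(z>.04)&(z<.2)); box(P,lo,nm+" track")
    box(P,big(s&(z>.038)&(z<.055)),nm+" pan")
    print("stop pts"); m=g&(z>.085)&(z<.115)
    n,l,st,_=cv2.connectedComponentsWithStats(m.astype(np.uint8))
    for i in range(1,n):
        if st[i,4]>8: box(P,l==i,f"  comp{st[i,:4]}")
```

```text
top handle 143 rect [640.9 -42.6] [ 17.8 102.6] 7.2 z 0.1742
top lid 705 rect [639.6 -42. ] [ 87.3 140.2] 6.8 z 0.1291
top track 2858 rect [637.9   2.4] [129.6 436.2] 4.7 z 0.065
top pan 1597 rect [ 411.1 -205.2] [200.6 139.6] 83.1 z 0.0445
stop pts
  comp[195 129   5  30] 75 rect [621.5 211.1] [111.7   8.7] 4.9 z 0.0975
  comp[279 145   6   3] 10 rect [ 605.9 -103.9] [ 4.2 19.4] 6.0 z 0.0975
  comp[266 146  12   3] 21 rect [602.4 -66.7] [ 3.4 40.6] 5.9 z 0.1046
  comp[248 149   6   3] 9 rect [593.   11.2] [ 1.5 19.2] 8.0 z 0.1032
  comp[255 148  10   2] 13 rect [596.8 -22.4] [ 3.4 33.8] 11.3 z 0.1061
scene handle 276 rect [641.  -39.4] [ 16.6 103.4] 7.5 z 0.1748
scene lid 1321 rect [640.9 -39.1] [ 86.1 143.3] 7.2 z 0.1295
scene track 5547 rect [637.2   4.7] [129.7 440.4] 5.1 z 0.0673
scene pan 2911 rect [ 419.1 -203.3] [202.8 135.8] 83.3 z 0.0448
stop pts
  comp[331 182  32  28] 181 rect [619.2 213.2] [111.2  13.8] 5.5 z 0.097
  comp[257 242  58  39] 217 rect [674.  -54.3] [160.2  70.9] 66.0 z 0.1
```

View pics/crop1.png

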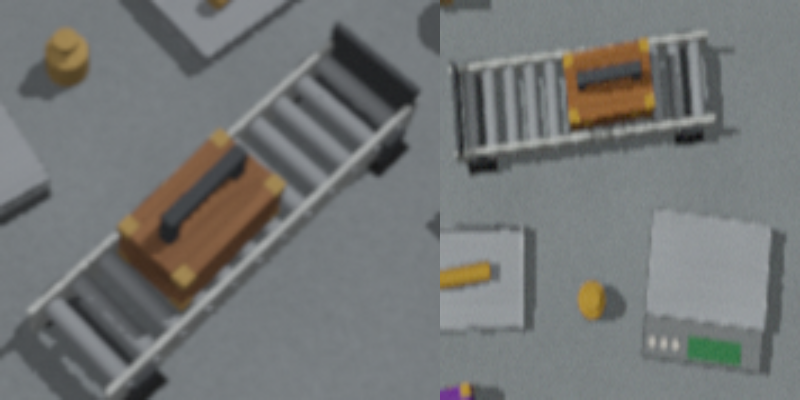

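The crop confirms it: brown wooden case, brass corners and a dark bar handle, standing on the rollers. The dark stop plate is at the +y end and the scale is at right with its display toward the robot. I'll turn first, then traverse to above the handle.

Request:
drive_tool(moves=[{"delta_pos": [0, 0, -7], "turn": 0.178, "claw": 1}, {"delta_pos": [0, 0, -7], "turn": 0.178, "claw": 1}, {"delta_pos": [0, 0, -7], "turn": 0.178, "claw": 1}, {"delta_pos": [0, 0, -7], "turn": 0.178, "claw": 1}, {"delta_pos": [0, 0, -7], "turn": 0.178, "claw": 1}, {"delta_pos": [0, 0, -5], "turn": 0.178, "claw": 1}])

```text
time_s: 0.85
tcp_pos: [0.2304, 0.5807, 0.2623]
ee_rot: [[0.119, -0.993, -0.0], [-0.993, -0.119, -0.001], [0.001, 0.0, -1.0]]
wrist_force: [-0.4, -0.2, 0.5]
gripper_width: 1.004
gripper_force: 0.0
```

Request:
drive_tool(moves=[{"delta_pos": [30, -15, 0], "claw": 1}, {"delta_pos": [48, -24, 0], "claw": 1}, {"delta_pos": [48, -24, 0], "claw": 1}, {"delta_pos": [48, -24, 0], "claw": 1}, {"delta_pos": [48, -24, 0], "claw": 1}, {"delta_pos": [48, -24, 0], "claw": 1}, {"delta_pos": [48, -24, 0], "claw": 1}, {"delta_pos": [48, -24, 0], "claw": 1}, {"delta_pos": [48, -24, 0], "claw": 1}, {"delta_pos": [48, -24, 0], "claw": 1}, {"delta_pos": [48, -24, 0], "claw": 1}, {"delta_pos": [48, -24, 0], "claw": 1}])

```text
invalid input
```

Request:
drive_tool(moves=[{"delta_pos": [48, -24, 0], "claw": 1}, {"delta_pos": [30, -15, 0], "claw": 1}, {"delta_pos": [0, 0, 0], "claw": 1}, {"delta_pos": [0, 0, 0], "claw": 1}])

```text
invalid input
```

```bash
cat >> h.py <<'E'
def rem(t,head):
    s=monitor.sense(); R=np.array(s["ee_rot"]); h=np.degrees(np.arctan2(R[1,0],R[0,0]))
    print("t",s["time_s"],"tcp",np.round(s["tcp_pos"],4),"head",round(h,2),"turn rad",round(np.radians(h-head),3),"delta mm",np.round(R.T@(np.array(t)-s["tcp_pos"])*1000,1),"z",np.round(R[:,2],4),"F",np.round(s["wrist_force"],1),"grip",s["gripper_width"],s["gripper_force"])
E
python3 - <<'E'
from h import *
rem([.641,-.041,.149],-82.8)
c=cams.capture("wrist"); P=cloud(c); cv2.imwrite("pics/w1.png",c["color"][...,::-1]); z=P[...,2]
for lo,hi in((.16,.182),(.122,.14)):
    m=((z>lo)&(z<hi)&(np.abs(P[...,0]-.641)<.09)&(np.abs(P[...,1]+.041)<.11)).astype(np.uint8)
    n,l,s,_=cv2.connectedComponentsWithStats(m)
    for i in range(1,n):
        if s[i,4]>300: q=P[l==i]; print(s[i],cv2.minAreaRect(q[:,:2].astype(np.float32)*1000),np.median(q[:,2]))
E
```

```text
t 0.85 tcp [0.2304 0.5807 0.2623] head -83.18 turn rad -0.007 delta mm [ 666.  -333.9  113.6] z [-4.e-04 -9.e-04 -1.e+00] F [-0.4 -0.2  0.5] grip 1.0038131967927015 0.0
```

View pics/w1.png

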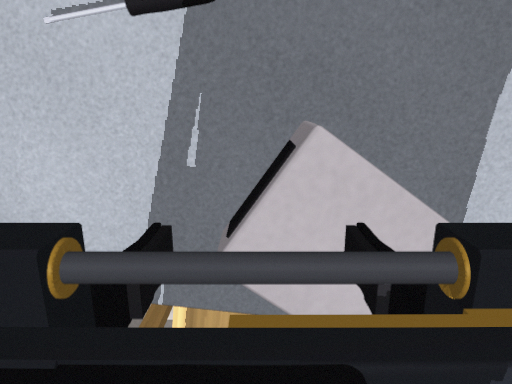

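The wrist view is still at the start pose and shows the grey bench box and the screwdriver at top left; the traverse was refused because every row needs a turn value.

Request:
drive_tool(moves=[{"delta_pos": [30, -15, 0], "turn": 0, "claw": 1}, {"delta_pos": [48, -24, 0], "turn": 0, "claw": 1}, {"delta_pos": [48, -24, 0], "turn": 0, "claw": 1}, {"delta_pos": [48, -24, 0], "turn": 0, "claw": 1}, {"delta_pos": [48, -24, 0], "turn": 0, "claw": 1}, {"delta_pos": [48, -24, 0], "turn": 0, "claw": 1}, {"delta_pos": [48, -24, 0], "turn": 0, "claw": 1}, {"delta_pos": [48, -24, 0], "turn": 0, "claw": 1}, {"delta_pos": [48, -24, 0], "turn": 0, "claw": 1}, {"delta_pos": [48, -24, 0], "turn": 0, "claw": 1}, {"delta_pos": [48, -24, 0], "turn": 0, "claw": 1}, {"delta_pos": [48, -24, 0], "turn": 0, "claw": 1}])

```text
time_s: 2.4
tcp_pos: [0.5775, 0.0605, 0.2621]
ee_rot: [[0.127, -0.992, -0.001], [-0.992, -0.127, -0.0], [-0.0, 0.001, -1.0]]
wrist_force: [1.7, 0.8, -0.1]
gripper_width: 1.0
gripper_force: 0.0
```

Request:
drive_tool(moves=[{"delta_pos": [48, -24, 0], "turn": 0, "claw": 1}, {"delta_pos": [30, -15, 0], "turn": 0, "claw": 1}, {"delta_pos": [0, 0, 0], "turn": 0, "claw": 1}, {"delta_pos": [0, 0, 0], "turn": 0, "claw": 1}])

```text
time_s: 2.9
tcp_pos: [0.6249, -0.0102, 0.262]
ee_rot: [[0.126, -0.992, -0.001], [-0.992, -0.126, 0.0], [-0.0, 0.001, -1.0]]
wrist_force: [0.2, 1.0, -0.1]
gripper_width: 0.996
gripper_force: 0.0
```

Run:
```python
from h import *
rem([.641,-.041,.149],-82.8)
c=cams.capture("wrist"); P=cloud(c); cv2.imwrite("pics/w2.png",c["color"][...,::-1]); z=P[...,2]
for lo,hi in((.16,.182),(.122,.14)):
    m=((z>lo)&(z<hi)&(np.abs(P[...,0]-.641)<.09)&(np.abs(P[...,1]+.041)<.11)).astype(np.uint8)
    n,l,s,_=cv2.connectedComponentsWithStats(m)
    for i in range(1,n):
        if s[i,4]>300: q=P[l==i]; print(s[i],cv2.minAreaRect(q[:,:2].astype(np.float32)*1000),np.median(q[:,2]))
```

```text
t 2.9 tcp [ 0.6249 -0.0102  0.262 ] head -82.78 turn rad 0.0 delta mm [ 32.6 -12.3 112.9] z [-1.2e-03  1.0e-04 -1.0e+00] F [ 0.2  1.  -0.1] grip 0.9964293068015716 0.0
[ 232   83   23  141 3111] ((640.295654296875, -40.0093879699707), (16.022258758544922, 102.39325714111328), 7.005804538726807) 0.17516795503629556
[  192    61   106   167 12978] ((640.07421875, -39.52924346923828), (85.02890014648438, 141.9531707763672), 7.124533176422119) 0.12940293702949773
```

View pics/w2.png

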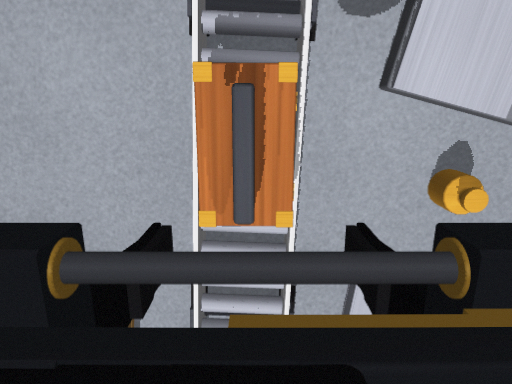

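The wrist view shows the case with brass corners, its handle at pixels (232..255, 83..224), and the scale at upper right with the weight below it. The handle is measured at (0.640,-0.040). I'll descend and grip.

Request:
drive_tool(moves=[{"delta_pos": [16, -6, 0], "turn": 0, "claw": 1}, {"delta_pos": [15, -5.5, 10], "turn": 0, "claw": 1}, {"delta_pos": [0, 0, 25], "turn": 0, "claw": 1}, {"delta_pos": [0, 0, 25], "turn": 0, "claw": 1}, {"delta_pos": [0, 0, 25], "turn": 0, "claw": 1}, {"delta_pos": [0, 0, 20], "turn": 0, "claw": 1}, {"delta_pos": [0, 0, 8], "turn": 0, "claw": 1}, {"delta_pos": [0, 0, 0], "turn": 0, "claw": 1}, {"delta_pos": [0, 0, 0], "turn": 0, "claw": 0.6}, {"delta_pos": [0, 0, 0], "turn": 0, "claw": 0.3}, {"delta_pos": [0, 0, 0], "turn": 0, "claw": 0.1}, {"delta_pos": [0, 0, 0], "turn": 0, "claw": 0}])

```text
time_s: 4.45
tcp_pos: [0.6407, -0.0397, 0.1498]
ee_rot: [[0.125, -0.992, 0.0], [-0.992, -0.125, 0.0], [-0.0, -0.0, -1.0]]
wrist_force: [-0.4, -0.3, 0.2]
gripper_width: 0.636
gripper_force: 0.0
```

Request:
drive_tool(moves=[{"delta_pos": [0, 0, 0], "turn": 0, "claw": 0}, {"delta_pos": [0, 0, 0], "turn": 0, "claw": 0}])

```text
time_s: 4.7
tcp_pos: [0.6406, -0.0398, 0.1496]
ee_rot: [[0.125, -0.992, 0.0], [-0.992, -0.125, 0.0], [-0.0, -0.0, -1.0]]
wrist_force: [1.2, -0.5, 0.0]
gripper_width: 0.395
gripper_force: 0.0
```

Run:
```python
from h import *
rem([.6258,.138,.149],-85)
```

```text
t 4.7 tcp [ 0.6406 -0.0398  0.1496] head -82.84 turn rad 0.038 delta mm [-178.2   -7.5    0.6] z [ 0.  0. -1.] F [ 1.2 -0.5  0. ] grip 0.3946310244323632 0.0
```

Request:
drive_tool(moves=[{"delta_pos": [0, 0, 0], "turn": 0, "claw": 0}, {"delta_pos": [0, 0, 0], "turn": 0, "claw": 0}, {"delta_pos": [0, 0, 0], "turn": 0, "claw": 0}, {"delta_pos": [0, 0, 0], "turn": 0, "claw": 0}])

```text
time_s: 5.2
tcp_pos: [0.6402, -0.0399, 0.1495]
ee_rot: [[0.125, -0.992, -0.001], [-0.992, -0.125, -0.0], [-0.0, 0.001, -1.0]]
wrist_force: [-2.2, -0.4, 0.8]
gripper_width: 0.178
gripper_force: 30.0
```

Request:
drive_tool(moves=[{"delta_pos": [-4, 0, 0], "turn": 0.018, "claw": 0}, {"delta_pos": [-8, 0, 0], "turn": 0.018, "claw": 0}, {"delta_pos": [-16, 0, 0], "turn": 0, "claw": 0}, {"delta_pos": [-20, 0, 0], "turn": 0, "claw": 0}, {"delta_pos": [-20, 0, 0], "turn": 0, "claw": 0}, {"delta_pos": [-20, 0, 0], "turn": 0, "claw": 0}, {"delta_pos": [-20, 0, 0], "turn": 0, "claw": 0}, {"delta_pos": [-20, 0, 0], "turn": 0, "claw": 0}, {"delta_pos": [-16, 0, 0], "turn": 0, "claw": 0}, {"delta_pos": [-10, 0, 0], "turn": 0, "claw": 0}, {"delta_pos": [-6, 0, 0], "turn": 0, "claw": 0}, {"delta_pos": [0, 0, 0], "turn": 0, "claw": 0}])

```text
time_s: 6.7
tcp_pos: [0.6261, 0.1199, 0.1495]
ee_rot: [[0.089, -0.996, 0.0], [-0.996, -0.089, 0.0], [-0.0, -0.0, -1.0]]
wrist_force: [1.8, -0.5, -2.3]
gripper_width: 0.184
gripper_force: 30.0
```

Run:
```python
from h import *
rem([.6258,.138,.149],-85)
```

```text
t 6.7 tcp [0.6261 0.1199 0.1495] head -84.89 turn rad 0.002 delta mm [-18.1  -1.3   0.5] z [ 1.e-04  3.e-04 -1.e+00] F [ 1.8 -0.5 -2.3] grip 0.1840404106428943 30.001295590773225
```

Free of side contact; now I creep to the stop.

Request:
drive_tool(moves=[{"delta_pos": [-5, 0, 0], "turn": 0, "claw": 0}, {"delta_pos": [-5, 0, 0], "turn": 0, "claw": 0}, {"delta_pos": [-3, 0, 0], "turn": 0, "claw": 0}, {"delta_pos": [-2, 0, 0], "turn": 0, "claw": 0}, {"delta_pos": [0, 0, 0], "turn": 0, "claw": 0}])

```text
time_s: 7.32
tcp_pos: [0.6247, 0.1347, 0.1495]
ee_rot: [[0.089, -0.996, -0.0], [-0.996, -0.089, 0.0], [-0.0, 0.0, -1.0]]
wrist_force: [1.1, -0.3, -3.1]
gripper_width: 0.178
gripper_force: 30.0
```

Request:
drive_tool(moves=[{"delta_pos": [-2, 0, 0], "turn": 0, "claw": 0}, {"delta_pos": [-1, 0, 0], "turn": 0, "claw": 0}, {"delta_pos": [0, 0, 0], "turn": 0, "claw": 0}])

```text
time_s: 7.7
tcp_pos: [0.6244, 0.1376, 0.1495]
ee_rot: [[0.089, -0.996, -0.0], [-0.996, -0.089, 0.0], [-0.0, 0.0, -1.0]]
wrist_force: [1.0, 0.6, -3.3]
gripper_width: 0.182
gripper_force: 30.0
```

Request:
drive_tool(moves=[{"delta_pos": [-1, 0, 0], "turn": 0, "claw": 0}, {"delta_pos": [-1, 0, 0], "turn": 0, "claw": 0}, {"delta_pos": [0, 0, 0], "turn": 0, "claw": 0}])

```text
time_s: 8.07
tcp_pos: [0.6242, 0.1395, 0.1495]
ee_rot: [[0.089, -0.996, -0.0], [-0.996, -0.089, 0.0], [-0.0, 0.0, -1.0]]
wrist_force: [0.7, 0.9, -4.1]
gripper_width: 0.176
gripper_force: 30.0
```

Request:
drive_tool(moves=[{"delta_pos": [-1, 0, 0], "turn": 0, "claw": 0}, {"delta_pos": [-1, 0, 0], "turn": 0, "claw": 0}, {"delta_pos": [0, 0, 0], "turn": 0, "claw": 0}])

```text
time_s: 8.45
tcp_pos: [0.624, 0.1402, 0.1498]
ee_rot: [[0.088, -0.996, -0.001], [-0.996, -0.088, -0.002], [0.002, 0.001, -1.0]]
wrist_force: [1.8, -4.4, -2.2]
gripper_width: 0.183
gripper_force: 30.0
```

Run:
```python
from h import *
rem([.6258,.138,.149],-85)
b=cams.capture("scene"); P=cloud(b); z=P[...,2]
for lo,hi in((.122,.14),(.085,.106)):
    m=((z>lo)&(z<hi)&(np.abs(P[...,0]-.62)<.07)&(P[...,1]>.05)&(P[...,1]<.25)).astype(np.uint8)
    q=P[m>0]; print(len(q),cv2.minAreaRect(q[:,:2].astype(np.float32)*1000))
cv2.imwrite("pics/s2.png",cv2.resize(b["color"][150:280,250:400,::-1],(690,598)))
```

```text
t 8.45 tcp [0.624  0.1402 0.1498] head -84.92 turn rad 0.001 delta mm [ 2.3 -1.6  0.8] z [-8.e-04 -2.e-03 -1.e+00] F [ 1.8 -4.4 -2.2] grip 0.1834187042853544 30.012254482135177
727 ((625.4488525390625, 126.17829895019531), (84.09611511230469, 115.59449005126953), 5.340611934661865)
141 ((653.1839599609375, 107.33847045898438), (133.64996337890625, 66.99312591552734), 56.93238830566406)
```

View pics/s2.png

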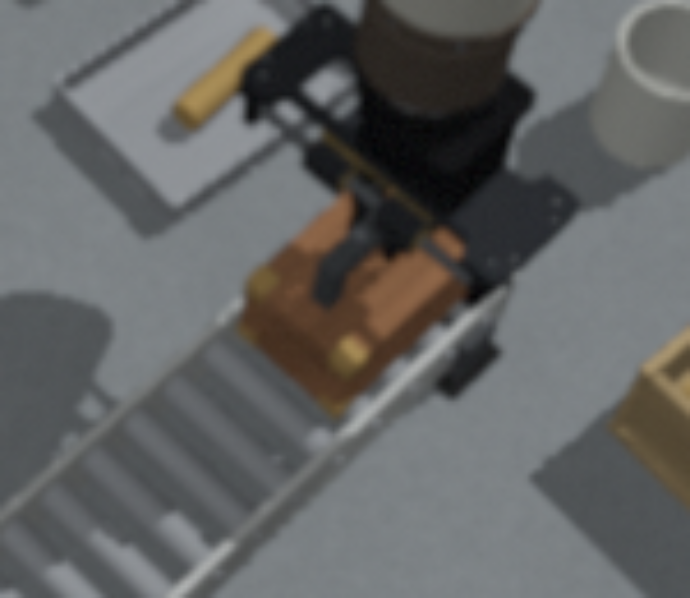

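The picture shows the case gripped and square in the track at its stop end. The force has begun to rise against the stop (-4.4 N). I'll press slightly more, hold, ease back the pressure, then lift.

Request:
drive_tool(moves=[{"delta_pos": [-1.5, 0, 0], "turn": 0, "claw": 0}, {"delta_pos": [0, 0, 0], "turn": 0, "claw": 0}, {"delta_pos": [0, 0, 0], "turn": 0, "claw": 0}, {"delta_pos": [0, 0, 0], "turn": 0, "claw": 0}])

```text
time_s: 9.0
tcp_pos: [0.624, 0.1407, 0.1502]
ee_rot: [[0.088, -0.996, -0.001], [-0.996, -0.088, -0.003], [0.003, 0.001, -1.0]]
wrist_force: [1.5, -7.7, -1.4]
gripper_width: 0.181
gripper_force: 30.0
```

Request:
drive_tool(moves=[{"delta_pos": [2, 0, 0], "turn": 0, "claw": 0}, {"delta_pos": [0, 0, -4], "turn": 0, "claw": 0}, {"delta_pos": [0, 0, -8], "turn": 0, "claw": 0}, {"delta_pos": [0, 0, -12], "turn": 0, "claw": 0}, {"delta_pos": [0, 0, -15], "turn": 0, "claw": 0}, {"delta_pos": [0, 0, -15], "turn": 0, "claw": 0}, {"delta_pos": [0, 0, -15], "turn": 0, "claw": 0}, {"delta_pos": [0, 0, -12], "turn": 0, "claw": 0}, {"delta_pos": [0, 0, -9], "turn": 0, "claw": 0}, {"delta_pos": [0, 0, 0], "turn": 0, "claw": 0}])

```text
time_s: 10.25
tcp_pos: [0.6246, 0.1412, 0.2405]
ee_rot: [[0.089, -0.996, 0.002], [-0.996, -0.089, 0.001], [-0.001, -0.002, -1.0]]
wrist_force: [0.3, -0.1, -7.7]
gripper_width: 0.178
gripper_force: 30.0
```

Run:
```python
from h import *
d=np.load("c0.npz")
for k,im in(("tp","b"),("sc","a")):
    P=d[k]; z=P[...,2]; m=(np.abs(P[...,0]-.41)<.16)&(np.abs(P[...,1]+.205)<.16)
    u=np.radians(83.1); ex=np.array([np.cos(u),np.sin(u)]); ey=np.array([-np.sin(u),np.cos(u)])
    q=P[m&(z>.03)&(z<.055)]; r=(q[:,:2]-[.415,-.204])*1000
    a,b=r@ex,r@ey
    for j in range(-80,130,10):
        s=(b>=j)&(b<j+10); 
        if s.sum()>3: print(k,j,s.sum(),np.round(np.percentile(a[s],[1,99])),round(np.median(q[s,2])*1000,1),end=" | ")
    print(k,"b range",np.percentile(b,[.5,99.5]))
rem([.418,-.204,.25],-96.9)
```

```text
tp -70 82 [-95.  95.] 43.1 | tp -60 141 [-99.  96.] 43.2 | tp -50 137 [-101.   95.] 42.9 | tp -40 133 [-98.  96.] 43.4 | tp -30 137 [-99.  94.] 44.1 | tp -20 135 [-98.  97.] 44.3 | tp -10 140 [-100.   97.] 43.8 | tp 0 140 [-100.   95.] 44.2 | tp 10 136 [-97.  95.] 44.0 | tp 20 141 [-99.  98.] 44.2 | tp 30 134 [-98.  96.] 43.6 | tp 40 143 [-100.   96.] 43.8 | tp 50 138 [-98.  94.] 43.5 | tp 60 111 [-98.  97.] 39.0 | tp 70 78 [-96.  94.] 33.9 | tp 80 89 [-95.  93.] 34.6 | tp 90 97 [-99.  96.] 33.7 | tp 100 91 [-97.  95.] 33.6 | tp 110 42 [-97.  95.] 33.0 | tp b range [-65.00287246 113.60701673]
sc -80 21 [-96.  90.] 32.1 | sc -70 327 [-98.  99.] 42.9 | sc -60 233 [-98.  99.] 45.0 | sc -50 231 [-97. 100.] 44.8 | sc -40 231 [-98. 100.] 44.8 | sc -30 220 [-98.  99.] 45.0 | sc -20 226 [-97.  98.] 45.0 | sc -10 213 [-97.  99.] 44.9 | sc 0 221 [-98.  99.] 44.6 | sc 10 220 [-96.  99.] 44.8 | sc 20 214 [-96.  99.] 44.9 | sc 30 206 [-98. 100.] 44.8 | sc 40 212 [-98. 100.] 45.0 | sc 50 202 [-97.  99.] 45.0 | sc 60 63 [-93.  97.] 42.0 | sc 70 164 [-97.  99.] 33.4 | sc 80 168 [-95.  97.] 33.8 | sc 90 178 [-95.  99.] 34.1 | sc 100 161 [-96.  96.] 33.5 | sc 110 31 [-89.  92.] 32.1 | sc b range [-70.06730237 110.87085826]
t 10.25 tcp [0.6246 0.1412 0.2405] head -84.9 turn rad 0.209 delta mm [325.4 236.4 -10.2] z [ 1.7e-03  8.0e-04 -1.0e+00] F [ 0.3 -0.1 -7.7] grip 0.17815703876889039 29.993905378505588
```

Request:
drive_tool(moves=[{"delta_pos": [0, 0, 0], "turn": 0.05, "claw": 0}, {"delta_pos": [0, 0, 0], "turn": 0.06, "claw": 0}, {"delta_pos": [0, 0, 0], "turn": 0.06, "claw": 0}, {"delta_pos": [0, 0, 0], "turn": 0.039, "claw": 0}, {"delta_pos": [8, 4, 0], "turn": 0, "claw": 0}, {"delta_pos": [18, 8, 0], "turn": 0, "claw": 0}, {"delta_pos": [30, 13, 0], "turn": 0, "claw": 0}, {"delta_pos": [34, 15, 0], "turn": 0, "claw": 0}, {"delta_pos": [34, 15, 0], "turn": 0, "claw": 0}, {"delta_pos": [34, 15, 0], "turn": 0, "claw": 0}, {"delta_pos": [34, 15, 0], "turn": 0, "claw": 0}, {"delta_pos": [34, 15, 0], "turn": 0, "claw": 0}])

```text
time_s: 11.75
tcp_pos: [0.4958, -0.0734, 0.2399]
ee_rot: [[-0.12, -0.993, 0.0], [-0.993, 0.12, -0.0], [0.0, -0.0, -1.0]]
wrist_force: [0.4, -0.3, -6.3]
gripper_width: 0.178
gripper_force: 30.0
```

Request:
drive_tool(moves=[{"delta_pos": [34, 15, 0], "turn": 0, "claw": 0}, {"delta_pos": [34, 15, 0], "turn": 0, "claw": 0}, {"delta_pos": [30, 13, 0], "turn": 0, "claw": 0}, {"delta_pos": [20, 9, 0], "turn": 0, "claw": 0}, {"delta_pos": [12, 6, 0], "turn": 0, "claw": 0}, {"delta_pos": [6, 3, 0], "turn": 0, "claw": 0}, {"delta_pos": [0, 0, 0], "turn": 0, "claw": 0}, {"delta_pos": [0, 0, 0], "turn": 0, "claw": 0}])

```text
time_s: 12.75
tcp_pos: [0.4214, -0.1988, 0.2395]
ee_rot: [[-0.119, -0.993, 0.0], [-0.993, 0.119, 0.0], [-0.0, -0.0, -1.0]]
wrist_force: [-0.4, -0.3, -7.1]
gripper_width: 0.176
gripper_force: 30.0
```

Run:
```python
from h import *
rem([.417,-.204,.135],-96.9)
c=cams.capture("top"); P=cloud(c); z=P[...,2]
m=(z>.19)&(z<.24)&(np.abs(P[...,0]-.417)<.12)&(np.abs(P[...,1]+.204)<.12)
q=P[m]; print(len(q),len(q) and cv2.minAreaRect(q[:,:2].astype(np.float32)*1000))
c=cams.capture("scene"); cv2.imwrite("pics/s3.png",cv2.resize(c["color"][120:300,90:290,::-1],(660,594)))
```

```text
t 12.75 tcp [ 0.4214 -0.1988  0.2395] head -96.84 turn rad 0.001 delta mm [  5.7   3.8 104.5] z [ 3.e-04  1.e-04 -1.e+00] F [-0.4 -0.3 -7.1] grip 0.17611277737315015 29.99446777626872
237 ((393.5627746582031, -197.47537231445312), (141.3643798828125, 36.478878021240234), 84.30379486083984)
```

View pics/s3.png

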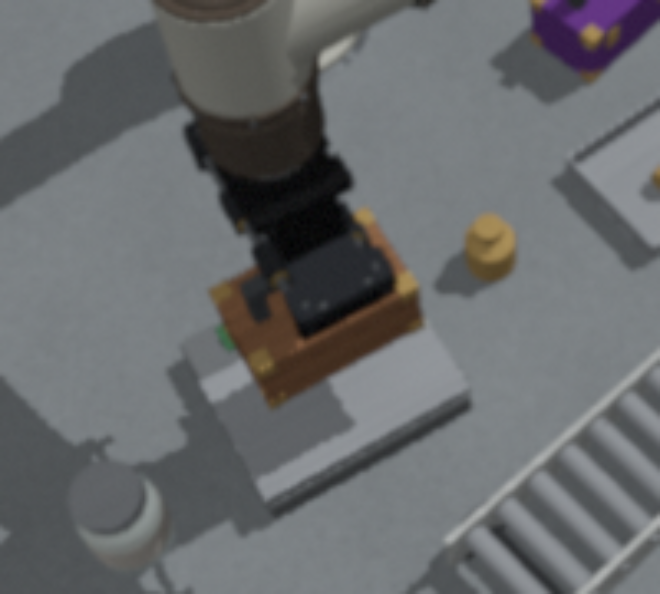

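The case hangs level over the pan, square to it, and nothing else is disturbed. I'll correct x and y and lower to about 5 mm above contact.

Request:
drive_tool(moves=[{"delta_pos": [3, 2, 5], "turn": 0, "claw": 0}, {"delta_pos": [3, 2, 12], "turn": 0, "claw": 0}, {"delta_pos": [0, 0, 16], "turn": 0, "claw": 0}, {"delta_pos": [0, 0, 16], "turn": 0, "claw": 0}, {"delta_pos": [0, 0, 16], "turn": 0, "claw": 0}, {"delta_pos": [0, 0, 14], "turn": 0, "claw": 0}, {"delta_pos": [0, 0, 10], "turn": 0, "claw": 0}, {"delta_pos": [0, 0, 6], "turn": 0, "claw": 0}, {"delta_pos": [0, 0, 4], "turn": 0, "claw": 0}, {"delta_pos": [0, 0, 0], "turn": 0, "claw": 0}])

```text
time_s: 14.1
tcp_pos: [0.4164, -0.2047, 0.1406]
ee_rot: [[-0.12, -0.993, 0.0], [-0.993, 0.12, -0.0], [0.0, -0.0, -1.0]]
wrist_force: [0.7, -1.0, -7.1]
gripper_width: 0.183
gripper_force: 30.0
```

Request:
drive_tool(moves=[{"delta_pos": [0, 0, 1.5], "turn": 0, "claw": 0}, {"delta_pos": [0, 0, 1.5], "turn": 0, "claw": 0}, {"delta_pos": [0, 0, 0], "turn": 0, "claw": 0}])

```text
time_s: 14.48
tcp_pos: [0.4162, -0.2046, 0.1376]
ee_rot: [[-0.12, -0.993, -0.0], [-0.993, 0.12, 0.0], [-0.0, 0.0, -1.0]]
wrist_force: [0.2, -0.4, -6.6]
gripper_width: 0.185
gripper_force: 30.0
```

Request:
drive_tool(moves=[{"delta_pos": [0, 0, 1], "turn": 0, "claw": 0}, {"delta_pos": [0, 0, 1], "turn": 0, "claw": 0}, {"delta_pos": [0, 0, 0], "turn": 0, "claw": 0}])

```text
time_s: 14.85
tcp_pos: [0.4162, -0.2046, 0.1354]
ee_rot: [[-0.12, -0.993, -0.0], [-0.993, 0.12, 0.0], [-0.0, 0.0, -1.0]]
wrist_force: [0.5, 0.2, -7.0]
gripper_width: 0.179
gripper_force: 30.0
```

Request:
drive_tool(moves=[{"delta_pos": [0, 0, 0.5], "turn": 0, "claw": 0}, {"delta_pos": [0, 0, 0.5], "turn": 0, "claw": 0}, {"delta_pos": [0, 0, 0], "turn": 0, "claw": 0}])

```text
time_s: 15.22
tcp_pos: [0.4164, -0.2047, 0.1346]
ee_rot: [[-0.12, -0.993, 0.0], [-0.993, 0.12, -0.0], [0.0, -0.0, -1.0]]
wrist_force: [0.4, 0.3, -6.5]
gripper_width: 0.181
gripper_force: 30.0
```

Request:
drive_tool(moves=[{"delta_pos": [0, 0, 0.7], "turn": 0, "claw": 0}, {"delta_pos": [0, 0, 0.7], "turn": 0, "claw": 0}, {"delta_pos": [0, 0, 0], "turn": 0, "claw": 0}])

```text
time_s: 15.6
tcp_pos: [0.4163, -0.2047, 0.1345]
ee_rot: [[-0.119, -0.993, 0.0], [-0.993, 0.119, -0.0], [0.0, -0.0, -1.0]]
wrist_force: [-3.4, 3.5, 5.1]
gripper_width: 0.181
gripper_force: 30.0
```

The pan carries the case. I'll open and let the fingers clear before rising.

Request:
drive_tool(moves=[{"delta_pos": [0, 0, -0.7], "turn": 0, "claw": 0}, {"delta_pos": [0, 0, 0], "turn": 0, "claw": 0.4}, {"delta_pos": [0, 0, 0], "turn": 0, "claw": 0.7}, {"delta_pos": [0, 0, 0], "turn": 0, "claw": 1}, {"delta_pos": [0, 0, 0], "turn": 0, "claw": 1}, {"delta_pos": [0, 0, 0], "turn": 0, "claw": 1}, {"delta_pos": [0, 0, 0], "turn": 0, "claw": 1}, {"delta_pos": [0, 0, 0], "turn": 0, "claw": 1}])

```text
time_s: 16.6
tcp_pos: [0.4163, -0.2047, 0.1338]
ee_rot: [[-0.12, -0.993, -0.0], [-0.993, 0.12, -0.0], [0.0, 0.0, -1.0]]
wrist_force: [-0.0, 0.7, 0.3]
gripper_width: 0.897
gripper_force: 0.0
```

Rise, then move aside toward +y for a clear look.

Request:
drive_tool(moves=[{"delta_pos": [0, 0, -8], "turn": 0, "claw": 1}, {"delta_pos": [0, 0, -15], "turn": 0, "claw": 1}, {"delta_pos": [0, 0, -25], "turn": 0, "claw": 1}, {"delta_pos": [0, 0, -35], "turn": 0, "claw": 1}, {"delta_pos": [0, 0, -35], "turn": 0, "claw": 1}, {"delta_pos": [-30, 0, -10], "turn": 0, "claw": 1}, {"delta_pos": [-45, 0, 0], "turn": 0, "claw": 1}, {"delta_pos": [-45, 0, 0], "turn": 0, "claw": 1}, {"delta_pos": [-45, 0, 0], "turn": 0, "claw": 1}, {"delta_pos": [-45, 0, 0], "turn": 0, "claw": 1}, {"delta_pos": [-30, 0, 0], "turn": 0, "claw": 1}, {"delta_pos": [0, 0, 0], "turn": 0, "claw": 1}])

```text
time_s: 18.1
tcp_pos: [0.4453, 0.0351, 0.2624]
ee_rot: [[-0.117, -0.993, 0.001], [-0.993, 0.117, 0.0], [-0.0, -0.001, -1.0]]
wrist_force: [-0.5, -0.2, -0.3]
gripper_width: 0.998
gripper_force: 0.0
```

Run:
```python
from h import *
for n in("top","scene"):
    c=cams.capture(n); P=cloud(c); z=P[...,2]
    for lo,hi in((.107,.125),(.145,.165)):
        m=(z>lo)&(z<hi)&(np.abs(P[...,0]-.417)<.1)&(np.abs(P[...,1]+.204)<.1)
        q=P[m]; print(n,len(q),len(q) and cv2.minAreaRect(q[:,:2].astype(np.float32)*1000),np.median(q[:,2]))
cv2.imwrite("pics/s4.png",c["color"][...,::-1]); rem([.417,-.204,.135],-96.9)
```

```text
top 693 ((413.89141845703125, -206.18206787109375), (140.55560302734375, 84.26039123535156), 82.83071899414062) 0.11417685149582546
top 118 ((414.2149353027344, -205.24620056152344), (101.01505279541016, 15.984228134155273), 82.85153198242188) 0.15936981607348755
scene 1132 ((417.26544189453125, -203.882080078125), (142.2672882080078, 86.84122467041016), 82.98224639892578) 0.11483382777393836
scene 280 ((417.3390808105469, -203.72799682617188), (104.81607818603516, 17.673206329345703), 83.18170166015625) 0.15976422290826175
t 18.2 tcp [0.4449 0.0336 0.2622] head -96.84 turn rad 0.001 delta mm [239.2  -0.6 127.2] z [ 2.e-04 -0.e+00 -1.e+00] F [-0.  -1.5  0.7] grip 0.9986128490887202 0.0
```

View pics/s4.png

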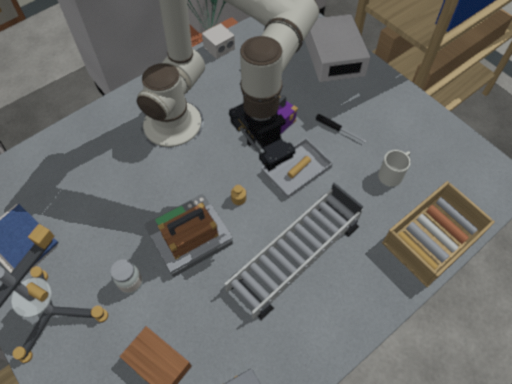

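The case stands upright and centred on the pan at about (188,232), the arm is clear, and the bystanders are unmoved.

```bash
python3 -c "
from h import *
print(ticket.finish_job())"
```

```text
the job is handed in; nothing more can be done
None
```

The case was rolled home against the stop, lifted by its handle and set down upright on the scale pan, within about 5 mm of centre and 1° of the pan's long side. I let go with the arm clear and handed the job in at about 18 s; no verdict came back.

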